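# Tip the breakfast board onto its mat and push it home

### The job

The small wooden breakfast board stands on end at the open end of the cork mat. Push it over with a fingertip high on its face so that it falls freely and lands flat on the mat with its top towards the wooden stop rail, then push it along the mat until its end sits flush against the rail, not hanging over the sides of the mat. Only push the board, never pick it up or carry it, and leave the mug, spice jar and salt shaker where they are.

Things in the scene. Friction and masses are not known exactly. Their poses are not given: they have to be found in the camera images.
- rest: Fixed cork mat, 224 (x) x 116 (y) x 5 mm, with a dark wooden stop rail across its far (+x) end, 22 mm high above the work surface, spanning x = 100 to 114 mm. Lies between left and right burners or between right burners and microwave, up to 0.1 rad askew. Origin: on the work surface under the cork's middle; +x runs away from the robot to the rail, z up. Grates beside it are 41 mm high.
- rest_stop (a point): Middle of the rail's near face, where the board's end must come to sit, at the height of the cork's top (5 mm above the work surface); axes as the mat's. It is at (100, 0, 5) mm in the mat's frame.
- board: Loose light wooden board, 28 (x) x 90 (y) x 140 mm (z), 0.2-0.42 kg, 16 mm hole 17 mm below its top. Starts upright on the cork's near end, up to 0.06 rad askew. Origin: centre of bottom end; z to its top end, x through it, to the rail while standing. Pushed high it tips about its rail-side lower edge, falls by itself past 0.2 rad, lands 10-40 mm short of the rail; then 1-5 N slides it.
- board_centre (a point): Centre of the board, 70 mm from each end; axes as the board's (75 mm above the work surface while it stands, 19 mm when it lies on the mat).
- board_top (a point): Centre of the board's top end face, 140 mm from the bottom end; this end must meet the rail.
- mug: Bystander: cream ribbed mug, 110 x 146 x 104 mm, on the strip where the mat does not lie. (Where the mat lies on the right strip, the microwave door handle stands upright about 110 mm to the right of its middle line.) Origin: centre of its underside, z up.
- spice_jar: Bystander: spice jar with a red cap, 44 mm across, 105 mm tall, standing behind the rail (50 to 80 mm beyond it), to its right. Origin: centre of its underside, z up.
- salt: Bystander: salt shaker with a grey domed top, 44 mm across, 90 mm tall, standing behind the rail (50 to 80 mm beyond it), to its left. Origin: centre of its underside, z up.

How it is judged:
On the way, in this order (a step that is already met when the one before it is completed fails the run):
1. the board is falling towards the rail, untouched by the robot (angle between board's own z axis and vertical between 0.5 and 1.4 rad and x of board_top in the frame of rest_stop above -0.155 m and contact force between each of the arm, the fingers and board below 0.05 N and angular speed of board above 1 rad/s).
2. the board has come to rest lying flat on the mat, top towards the rail (angle between board_centre's own z axis and vertical between 1.49 and 1.65 rad and height (world z) of board_centre below 0.024 m and y of board_centre in the frame of rest_stop between -0.016 and 0.016 m and linear speed of board below 0.01 m/s and angular speed of board below 0.1 rad/s and x of board_top in the frame of rest_stop above -0.06 m), for 0.1 s.
3. the board's top end has been pushed against the rail (angle between board_centre's own z axis and vertical between 1.49 and 1.65 rad and height (world z) of board_centre below 0.024 m and y of board_centre in the frame of rest_stop between -0.016 and 0.016 m and x of board_top in the frame of rest_stop between -0.005 and 0.004 m and angle between the z axis of board and the x axis of rest, either way round below 0.06 rad), for 0.2 s.
At the end, for the whole second after the job is handed in: The board lies flat on the cork (within 0.08 rad), its top end within 5 mm of the rail's face and its length within 0.06 rad of the mat's, its centre within 16 mm of the mat's middle line (no more than 3 mm over a side), at rest; mug, spice jar and salt shaker stand within 20 mm of their start (all of step 3 and linear speed of board below 0.01 m/s and angular speed of board below 0.1 rad/s and distance of each of mug, spice_jar, salt from where it was at the start of the episode below 0.02 m and angle between each of mug, spice_jar, salt's own z axis and vertical below 0.15 rad); the robot touches nothing.
It fails at once if the board was lifted (height (world z) of board_centre above 0.095 m or (angle between board's own z axis and vertical above 1.3 rad and height (world z) of board_centre above 0.05 m)).
It fails at once if the mug was moved or tipped (distance of mug from where it was at the start of the episode above 0.02 m or angle between mug's own z axis and vertical above 0.3 rad).
It fails at once if the spice jar was moved or tipped (distance of spice_jar from where it was at the start of the episode above 0.02 m or angle between spice_jar's own z axis and vertical above 0.3 rad).
It fails at once if the salt shaker was moved or tipped (distance of salt from where it was at the start of the episode above 0.02 m or angle between salt's own z axis and vertical above 0.3 rad).
It also fails if it takes over 42 s, if anything falls off the work surface, if the arm or the gripper's body presses on something with over 40 N, if the wrist force passes 120 N, or if a joint passes its speed limit or range.

### The arm

A 6-joint arm with a two-finger parallel gripper is mounted at the origin on a cart in front of the work surface, level with it; the furniture and walls round the work are solid. World frame = base frame: x ahead of the robot, y to its left, z up, the work surface at z = 0. Lengths are in m, angles in rad, forces in N, time in s.
With the tool pointing down it reaches from about 0.225 to 0.875 m from the base axis. Payload 3.4 kg.
Tool frame: the origin (TCP) lies at the very end of the fingers, on their centre line; the grasp point (between the pads) lies behind it (manip.grasp_offset is the z of the grasp point in the tool frame, in m); z points along the fingers, y is the line along which they close (so a half turn about z gives the same grasp; the last joint's range is limited). The gripper opens to 85 mm and grips with 20 to 120 N. Pads are 22 mm wide; open, the fingers measure 114 mm over their backs; the gripper's body (76 mm by 85 mm) begins 54 mm behind the grasp point. The pads swing forward as they close: fully open they stand 13 mm farther back than shut.
Start: joints at [-1.283, 0.276, 1.505, -0, 1.361, -0.121], TCP at [0.229, -0.528, 0.231] pointing down, gripper open.
Joint ranges: [-2.89, 2.89], [-0.75, 2.08], [0.22, 2.7], [-1.18, 4.32], [0.11, 2.71], [-2.7, 2.7]. Speed limits (rad/s): [2.57, 2.57, 3.14, 3.14, 3.14, 3.14].

### API

Orientations are given as a unit quaternion [w, x, y, z].
In Python, from rig import manip gives the robot as it stands.
- The arm moves only by the shell command python3 -m pendant 'ROWS' [FORCE]. ROWS is JSON, a list of rows, each an object of numbers: "dx", "dy", "dz": the shift along the tool's x, y, z in m; "rx", "ry", "rz": the turn, a rotation vector about the tool's x, y, z in degrees; "hand": the finger opening in m, from 0 to 0.0854. In form: [{"dx": .., "dy": .., "dz": .., "rx": .., "ry": .., "rz": .., "hand": ..}, ...]. A call has 1 to 12 rows; each row shifts and turns the commanded pose from where the row before left it, along the tool's axes as they then stand; what a row does not reach is not made up. A row lasts 1/12 s, in which the tool goes at most 41.7 mm and 7.16 degrees, less where a joint would pass 70% of its speed; a pose out of reach is approached as far as the arm can. A call is refused whole if a number of a shift passes 0.0417 or a number of a turn 7.16, either way. A call with a gripper value outside its range is refused whole. The fingers move at their own pace and stop on an object; FORCE is the grip in N (left out, the last holds). Time passes only in rows, so rows that do not move let the fingers close. It gives the time, the measured TCP pose, the force, the opening and the grip force at its end, in the units of the state.
- manip.get_state(): the state, without advancing time (a new reading comes with each control period).
- manip.get_image(name): name is "scene" or "top" or "wrist"; returns a dict with "frame" (400x640x3 uint8, red, green, blue), "fx", "fy", "cx", "cy" (pixels), "position" and "attitude" of the camera in the world; the wrist camera has in their place "mount" (4x4, takes a point from camera to tool coordinates, whose origin is the TCP and whose axes are the flange's). Camera axes: x right, y up, looking along -z (the intrinsics and any distortion apply to the point x, -y, -z); pixel columns grow to the right and rows downward; lengths in m; the calibration is good to about 2 mm. A picture is of the moment at which its call begins: read the wrist's pose just before it. There is no depth.
- manip.sign_off(): hands the job in; it is judged then, once.
The state is a dict: "clock": time; "qpos": joint angles; "qd": joint speeds; "effort": joint torques, N m; "position": TCP position; "ee_rot": TCP orientation; "contact_force": force on the tool from outside, world axes, zero at the start; "moment": the same for the moment, N m; "width": finger opening in m; "gripper_force": force on a finger pad.
Only numpy, scipy, OpenCV 4.12 (cv2) and the standard library are available. Lean on these libraries where they do the work, as an engineer would, in place of code of your own. Each camera call takes 0.05 s, during which the arm holds its last target. There are 200 camera calls.

## Working session

There is one attempt and no reset: what is moved stays moved. The work goes in short steps, Python scripts to look and compute and a shell command to move; the robot and the scene stay as the last step left them, time stands still between calls to the robot, and variables do not carry over. Pictures are saved under pics/ and viewed, at most 10 in all, crops included, and the job is handed in when it is done.

```bash
ls; mkdir -p pics; python3 - <<'E'
from rig import manip
import cv2
s=manip.get_state();print(s['clock'],s['position'],s['ee_rot'],s['width'],manip.grasp_offset)
for n in ("scene","top"):
    d=manip.get_image(n);cv2.imwrite(f"pics/{n}0.png",d['frame'][:,:,::-1])
    print(n,{k:v for k,v in d.items() if k!='frame'})
E
```

```text
pics
0.0 [ 0.22840042 -0.52711473  0.23044408] [-9.04345551e-04  9.79183155e-01  2.02976660e-01 -8.06382466e-05] 0.08566461410039379 -0.0187
scene {'fx': 513.3533599264098, 'fy': 513.3533599264098, 'cx': 317.1327393282296, 'cy': 204.9188914436445, 'position': array([0.19487801, 0.71833507, 0.9131569 ]), 'attitude': array([-0.23973867, -0.09922846,  0.36954763,  0.892252  ])}
top {'fx': 393.6083069475603, 'fy': 393.6083069475603, 'cx': 320.0257321313313, 'cy': 190.38281225235264, 'position': array([0.38936584, 0.01111866, 1.19368415]), 'attitude': array([-0.67029705, -0.06725865,  0.07511876,  0.73521106])}
```

View pics/scene0.png

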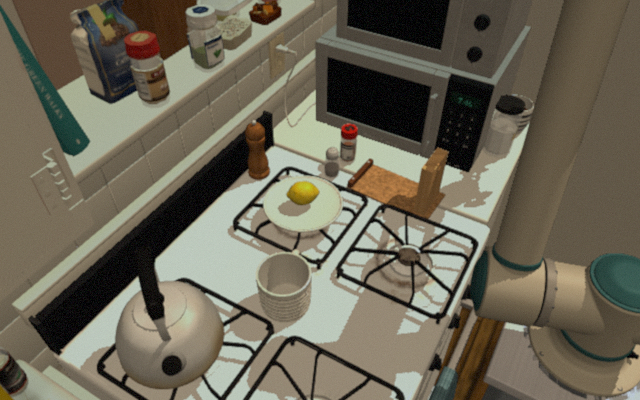

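View pics/top0.png

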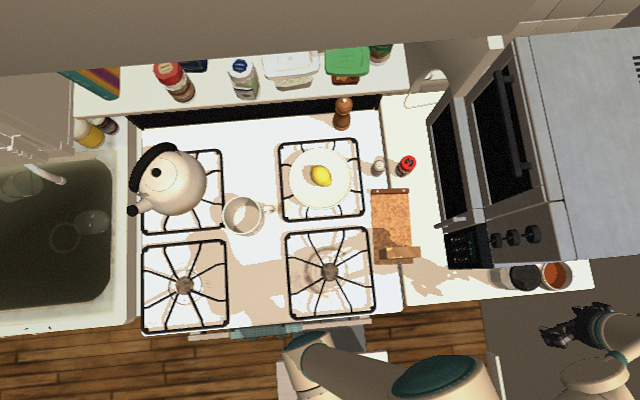

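The scene view has the board upright at about (432,180), the mat on the right strip and the rail at (360,175). The top view has the mat at about (371–411, 190–262), with the board at its near end around (402,252). I'll enlarge both.

```bash
python3 - <<'E'
import cv2
a=cv2.imread('pics/top0.png')[140:280,350:450];b=cv2.imread('pics/scene0.png')[130:230,330:460]
cv2.imwrite('pics/top1.png',cv2.resize(a,None,fx=4.2,fy=4.2,interpolation=cv2.INTER_CUBIC)) 
cv2.imwrite('pics/scene1.png',cv2.resize(b,None,fx=6,fy=6,interpolation=cv2.INTER_CUBIC))
E
```

```text
(no output)
```

View pics/top1.png

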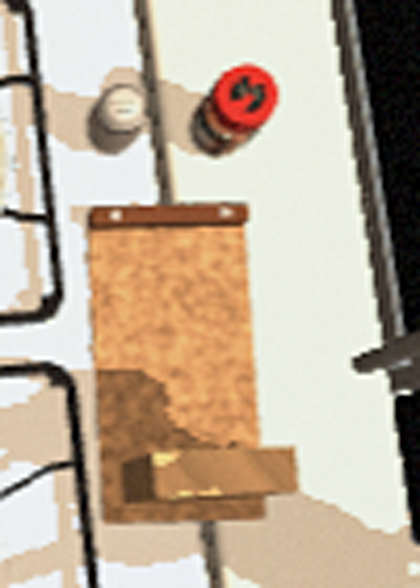

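View pics/scene1.png

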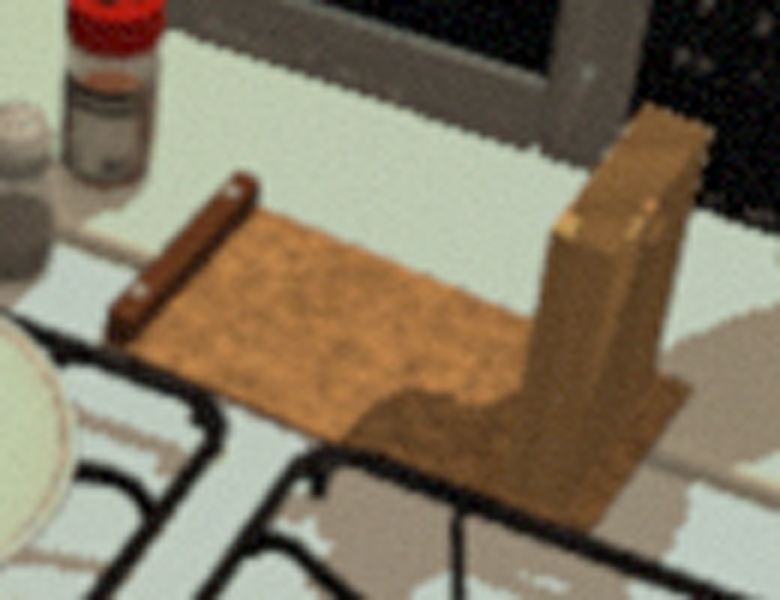

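The top crop (4.2x) puts the cork's near corners at (104,522) and (266,518). The rail top runs (90,206)–(248,204), and the board's top face corners are (152,450), (297,448), (297,492) and (156,500). The scene crop (6x) gives the same corners, so I'll cross-check one against the other.

```bash
cat >h.py <<'E'
import numpy as np
from scipy.spatial.transform import Rotation as R
C={'scene':(513.353,317.133,204.919,[.194878,.718335,.913157],[-0.23973867,-0.09922846,0.36954763,0.892252]),
'top':(393.608,320.026,190.383,[.389366,.011119,1.193684],[-0.67029705,-0.06725865,0.07511876,0.73521106])}
def px(n,u,v,z):
    f,cx,cy,p,q=C[n]; d=R.from_quat(q,scalar_first=True).apply([(u-cx)/f,-(v-cy)/f,-1]); p=np.array(p)
    return p+d*(z-p[2])/d[2]
def crop(n,u,v,z):
    s,ox,oy=(4.2,350,140) if n=='top' else (6,330,130)
    return px(n,(u+.5)/s-.5+ox,(v+.5)/s-.5+oy,z)
E
python3 - <<'E'
from h import *
np.set_printoptions(precision=4,suppress=True)
for nm,z,t,s in [('cork nearL',.005,(104,522),(585,530)),('cork nearR',.005,(266,518),(692,387)),('cork farL@rail',.005,None,(130,348)),('cork farR@rail',.005,None,(258,207)),
 ('rail farL',.022,(90,206),(112,308)),('rail farR',.022,(248,204),(240,172)),('rail nearL',.022,(91,226),(125,320)),('rail nearR',.022,(249,224),(257,182)),
 ('bd farL',.145,(152,450),(555,225)),('bd farR',.145,(297,448),(648,103)),('bd nearR',.145,(297,492),(713,130)),('bd nearL',.145,(156,500),(625,252)),('salt top',.09,(124,108),(20,125)),('cap',.105,(246,93),None)]:
    print(nm,t and crop('top',*t,z)[:2],s and crop('scene',*s,z)[:2])
E
```

```text
cork nearL [ 0.3948 -0.1537] [ 0.3952 -0.1631]
cork nearR [ 0.387  -0.2682] [ 0.3869 -0.265 ]
cork farL@rail None [ 0.6052 -0.1666]
cork farR@rail None [ 0.5981 -0.2788]
rail farL [ 0.6191 -0.1682] [ 0.6158 -0.1685]
rail farR [ 0.6101 -0.2824] [ 0.6081 -0.2779]
rail nearL [ 0.6044 -0.1672] [ 0.6074 -0.1646]
rail nearR [ 0.5953 -0.2811] [ 0.5984 -0.2755]
bd farL [ 0.4356 -0.1697] [ 0.4335 -0.1722]
bd farR [ 0.4284 -0.2607] [ 0.4293 -0.2603]
bd nearR [ 0.4013 -0.2568] [ 0.4011 -0.257 ]
bd nearL [ 0.4046 -0.1683] [ 0.4048 -0.1709]
salt top [ 0.6723 -0.1894] [ 0.6706 -0.1832]
cap [ 0.6713 -0.2709] None
```

```bash
python3 -m pendant '[{"rz":6.86,"hand":0},{"rz":6.86,"hand":0},{"rz":6.86,"hand":0},{"rz":6.86,"hand":0},{"dy":-0.03},{"dy":-0.03},{"dy":-0.03},{"dy":-0.03},{"dy":-0.03},{"dy":-0.03},{"dy":-0.03},{"dy":-0.03}]' 40; python3 -m pendant '[{"dy":-0.03},{"dy":-0.03},{"dy":-0.024},{"dx":0.03},{"dx":0.03},{"dx":0.03},{"dx":0.02},{},{}]'
```

```text
invalid input
invalid input
```

```bash
python3 -m pendant '[{"dx":0,"dy":0,"dz":0,"rx":0,"ry":0,"rz":6.86,"hand":0}]' 40
```

```text
clock: 0.18
position: [0.2284, -0.5273, 0.2307]
ee_rot: [-0.001, 0.99, 0.143, -0.0]
contact_force: [-0.6, 0.5, -0.2]
width: 0.0757
gripper_force: 0.0
```

```bash
python3 -m pendant '[{"dx":0,"dy":0,"dz":0,"rx":0,"ry":0,"rz":6.86,"hand":0},{"dx":0,"dy":0,"dz":0,"rx":0,"ry":0,"rz":6.86,"hand":0},{"dx":0,"dy":0,"dz":0,"rx":0,"ry":0,"rz":6.86,"hand":0},{"dx":0,"dy":-0.03,"dz":0,"rx":0,"ry":0,"rz":0,"hand":0},{"dx":0,"dy":-0.03,"dz":0,"rx":0,"ry":0,"rz":0,"hand":0},{"dx":0,"dy":-0.03,"dz":0,"rx":0,"ry":0,"rz":0,"hand":0},{"dx":0,"dy":-0.03,"dz":0,"rx":0,"ry":0,"rz":0,"hand":0},{"dx":0,"dy":-0.03,"dz":0,"rx":0,"ry":0,"rz":0,"hand":0},{"dx":0,"dy":-0.03,"dz":0,"rx":0,"ry":0,"rz":0,"hand":0},{"dx":0,"dy":-0.03,"dz":0,"rx":0,"ry":0,"rz":0,"hand":0},{"dx":0,"dy":-0.03,"dz":0,"rx":0,"ry":0,"rz":0,"hand":0},{"dx":0,"dy":-0.03,"dz":0,"rx":0,"ry":0,"rz":0,"hand":0}]' 40; python3 -m pendant '[{"dx":0,"dy":-0.03,"dz":0,"rx":0,"ry":0,"rz":0,"hand":0},{"dx":0,"dy":-0.024,"dz":0,"rx":0,"ry":0,"rz":0,"hand":0},{"dx":0.03,"dy":0,"dz":0,"rx":0,"ry":0,"rz":0,"hand":0},{"dx":0.03,"dy":0,"dz":0,"rx":0,"ry":0,"rz":0,"hand":0},{"dx":0.03,"dy":0,"dz":0,"rx":0,"ry":0,"rz":0,"hand":0},{"dx":0,"dy":0,"dz":0,"rx":0,"ry":0,"rz":0,"hand":0},{"dx":0,"dy":0,"dz":0,"rx":0,"ry":0,"rz":0,"hand":0}]'
```

```text
clock: 1.18
position: [0.2472, -0.2566, 0.231]
ee_rot: [-0.0, 0.999, -0.035, -0.0]
contact_force: [1.0, 0.3, 0.4]
width: 0.0001
gripper_force: 0.0
clock: 1.77
position: [0.3417, -0.2105, 0.2308]
ee_rot: [-0.0, 0.999, -0.034, -0.001]
contact_force: [0.3, 0.4, -0.7]
width: 0.0004
gripper_force: 0.0
```

```bash
python3 -m pendant '[{"dx":0,"dy":0,"dz":0.03,"rx":0,"ry":0,"rz":0,"hand":0},{"dx":0,"dy":0,"dz":0.03,"rx":0,"ry":0,"rz":0,"hand":0},{"dx":0,"dy":0,"dz":0.03,"rx":0,"ry":0,"rz":0,"hand":0},{"dx":0,"dy":0,"dz":0.028,"rx":0,"ry":0,"rz":0,"hand":0},{"dx":0.015,"dy":0,"dz":0,"rx":0,"ry":0,"rz":0,"hand":0},{"dx":0.015,"dy":0,"dz":0,"rx":0,"ry":0,"rz":0,"hand":0},{"dx":0,"dy":0,"dz":0,"rx":0,"ry":0,"rz":0,"hand":0},{"dx":0,"dy":0,"dz":0,"rx":0,"ry":0,"rz":0,"hand":0}]'
python3 - <<'E'
from rig import manip
import cv2
f=manip.get_image('scene')['frame'][:,:,::-1][110:260,310:510]
cv2.imwrite('pics/s2.png',cv2.resize(f,None,fx=4,fy=4,interpolation=cv2.INTER_CUBIC))
E
```

```text
clock: 2.43
position: [0.3722, -0.2137, 0.1145]
ee_rot: [0.001, 0.999, -0.035, 0.001]
contact_force: [0.3, -0.0, 0.6]
width: 0.0003
gripper_force: 0.0
```

View pics/s2.png

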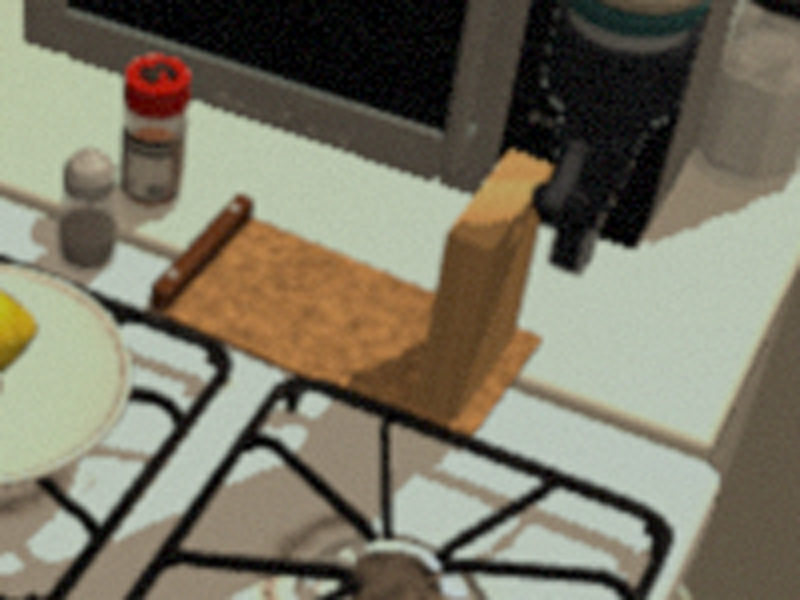

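The fingertip (570,262) is behind the board face, near the top edge and still clear. I'll push in slow steps.

```bash
python3 -m pendant '[{"dx":0.005,"dy":0,"dz":0,"rx":0,"ry":0,"rz":0,"hand":0},{"dx":0.005,"dy":0,"dz":0,"rx":0,"ry":0,"rz":0,"hand":0},{"dx":0.005,"dy":0,"dz":0,"rx":0,"ry":0,"rz":0,"hand":0},{"dx":0.003,"dy":0,"dz":0,"rx":0,"ry":0,"rz":0,"hand":0},{"dx":0.003,"dy":0,"dz":0,"rx":0,"ry":0,"rz":0,"hand":0},{"dx":0.003,"dy":0,"dz":0,"rx":0,"ry":0,"rz":0,"hand":0},{"dx":0.003,"dy":0,"dz":0,"rx":0,"ry":0,"rz":0,"hand":0}]'
python3 -m pendant '[{"dx":0.004,"dy":0,"dz":0,"rx":0,"ry":0,"rz":0,"hand":0},{"dx":0.004,"dy":0,"dz":0,"rx":0,"ry":0,"rz":0,"hand":0},{"dx":0.004,"dy":0,"dz":0,"rx":0,"ry":0,"rz":0,"hand":0},{"dx":0.004,"dy":0,"dz":0,"rx":0,"ry":0,"rz":0,"hand":0}]'
python3 - <<'E'
from rig import manip
import cv2
f=manip.get_image('scene')['frame'][:,:,::-1][110:260,310:510]
cv2.imwrite('pics/s3.png',cv2.resize(f,None,fx=4,fy=4,interpolation=cv2.INTER_CUBIC))
E
```

```text
clock: 3.07
position: [0.398, -0.2147, 0.1132]
ee_rot: [-0.0, 0.999, -0.035, -0.0]
contact_force: [0.4, 0.3, -0.6]
width: 0.0001
gripper_force: 0.2
clock: 3.4
position: [0.4144, -0.216, 0.1133]
ee_rot: [0.0, 0.999, -0.035, 0.0]
contact_force: [0.2, -0.1, 0.0]
width: 0.0003
gripper_force: 0.0
```

View pics/s3.png

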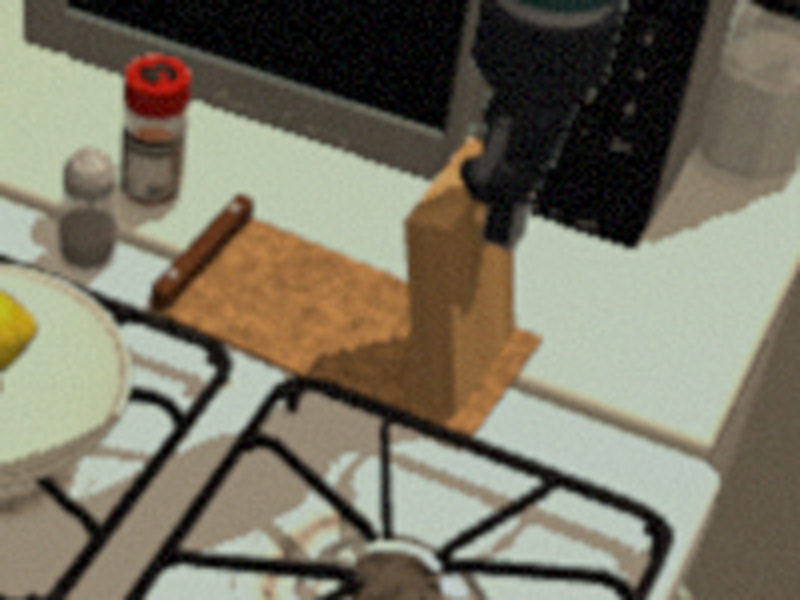

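The board leans forward under the fingertip (near top-left corner now about (470,225), bottom unmoved). I'll keep pushing past balance, then withdraw.

```bash
python3 -m pendant '[{"dx":0.006,"dy":0,"dz":0,"rx":0,"ry":0,"rz":0,"hand":0},{"dx":0.006,"dy":0,"dz":0,"rx":0,"ry":0,"rz":0,"hand":0},{"dx":0.006,"dy":0,"dz":0,"rx":0,"ry":0,"rz":0,"hand":0},{"dx":-0.005,"dy":0,"dz":0,"rx":0,"ry":0,"rz":0,"hand":0},{"dx":-0.03,"dy":0,"dz":0,"rx":0,"ry":0,"rz":0,"hand":0},{"dx":-0.03,"dy":0,"dz":0,"rx":0,"ry":0,"rz":0,"hand":0},{"dx":0,"dy":0,"dz":0,"rx":0,"ry":0,"rz":0,"hand":0},{"dx":0,"dy":0,"dz":0,"rx":0,"ry":0,"rz":0,"hand":0},{"dx":0,"dy":0,"dz":0,"rx":0,"ry":0,"rz":0,"hand":0},{"dx":0,"dy":0,"dz":0,"rx":0,"ry":0,"rz":0,"hand":0},{"dx":0,"dy":0,"dz":0,"rx":0,"ry":0,"rz":0,"hand":0}]'
python3 - <<'E'
from rig import manip
import cv2
s=manip.get_image('scene')['frame'][:,:,::-1][110:260,310:510]
t=manip.get_image('top')['frame'][:,:,::-1]
cv2.imwrite('pics/full_t4.png',t)
t=t[160:285,350:450]
cv2.imwrite('pics/s4.png',cv2.hconcat([cv2.resize(s,(400,300)),cv2.resize(t[:,:,:],(400,500),interpolation=cv2.INTER_CUBIC)[:300]]) if 0 else cv2.resize(t,None,fx=4.8,fy=4.8,interpolation=cv2.INTER_CUBIC))
cv2.imwrite('pics/sc4.png',cv2.resize(s,None,fx=4,fy=4,interpolation=cv2.INTER_CUBIC))
E
```

```text
clock: 4.37
position: [0.368, -0.213, 0.1135]
ee_rot: [0.0, 0.999, -0.035, 0.0]
contact_force: [0.5, -0.2, -0.6]
width: 0.0
gripper_force: 0.0
```

View pics/s4.png

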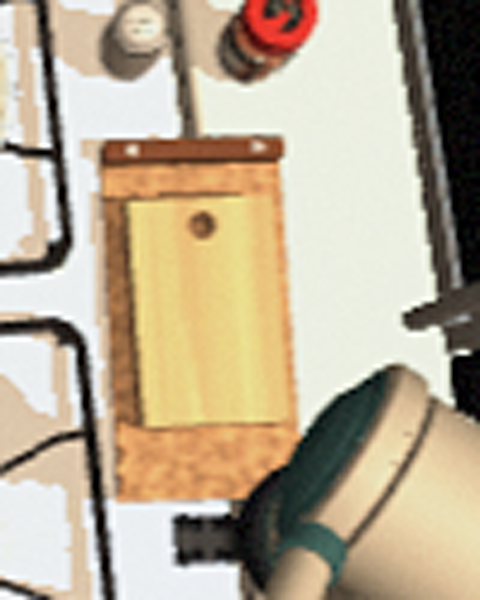

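The board lies flat: its top-face corners are at (130,200), (272,195), (144,428) and about (288,422). The rail's near edge is at (103,163)–(281,159).

```bash
python3 - <<'E'
from h import *
np.set_printoptions(precision=4,suppress=True)
c=lambda u,v,z: px('top',(u+.5)/4.8-.5+350,(v+.5)/4.8-.5+160,z)[:2]
P=[c(*a,.033) for a in [(130,200),(272,195),(144,428),(288,422)]]
Q=[c(103,163,.022),c(281,159,.022)]; N=[c(118,500,.005)]
print(P,Q,N)
far=(P[0]+P[1])/2;near=(P[2]+P[3])/2
print(far,near,far-near,'yaw',np.arctan2(*(far-near)[::-1]))
m=(Q[0]+Q[1])/2;r=Q[0]-Q[1];th=np.arctan2(-r[0],r[1]);ax=np.array([np.cos(-.07),np.sin(-.07)]);ay=np.array([-ax[1],ax[0]])
print('rail mid',m,'yaw',th)
for n,p in(('top end',far),('bottom',near),('ctr',(far+near)/2)): print(n,(p-m)@ax,(p-m)@ay)
E
```

```text
[array([ 0.5771, -0.1788]), array([ 0.5721, -0.2674]), array([ 0.4364, -0.1702]), array([ 0.4319, -0.258 ])] [array([ 0.604 , -0.1664]), array([ 0.5962, -0.2789])] [array([ 0.3952, -0.1531])]
[ 0.5746 -0.2231] [ 0.4342 -0.2141] [ 0.1404 -0.009 ] yaw -0.063950958307284
rail mid [ 0.6001 -0.2227] yaw -0.06925663159381427
top end -0.02544033780189068 -0.002217698839166266
bottom -0.16615801277468276 -0.003068916304276652
ctr -0.09579917528828673 -0.0026433075717214594
```

```bash
python3 -m pendant '[{"dx":-0.005,"dy":-0.003,"dz":0.03,"rx":0,"ry":0,"rz":0,"hand":0},{"dx":0,"dy":0,"dz":0.03,"rx":0,"ry":0,"rz":0,"hand":0},{"dx":0,"dy":0,"dz":0.02,"rx":0,"ry":0,"rz":0,"hand":0},{"dx":0,"dy":0,"dz":0.016,"rx":0,"ry":0,"rz":0,"hand":0},{"dx":0,"dy":0,"dz":0,"rx":0,"ry":0,"rz":0,"hand":0},{"dx":0.01,"dy":0,"dz":0,"rx":0,"ry":0,"rz":0,"hand":0},{"dx":0.01,"dy":0,"dz":0,"rx":0,"ry":0,"rz":0,"hand":0},{"dx":0.01,"dy":0,"dz":0,"rx":0,"ry":0,"rz":0,"hand":0},{"dx":0.01,"dy":0,"dz":0,"rx":0,"ry":0,"rz":0,"hand":0},{"dx":0.01,"dy":0,"dz":0,"rx":0,"ry":0,"rz":0,"hand":0},{"dx":0,"dy":0,"dz":0,"rx":0,"ry":0,"rz":0,"hand":0}]'
```

```text
clock: 5.38
position: [0.4157, -0.2141, 0.0182]
ee_rot: [0.001, 0.999, -0.035, 0.002]
contact_force: [0.6, -1.0, 0.0]
width: -0.0
gripper_force: 0.0
```

```bash
python3 -m pendant '[{"dx":0.003,"dy":0,"dz":0,"rx":0,"ry":0,"rz":0,"hand":0},{"dx":0.003,"dy":0,"dz":0,"rx":0,"ry":0,"rz":0,"hand":0},{"dx":0.003,"dy":0,"dz":0,"rx":0,"ry":0,"rz":0,"hand":0},{"dx":0.003,"dy":0,"dz":0,"rx":0,"ry":0,"rz":0,"hand":0},{"dx":0.003,"dy":0,"dz":0,"rx":0,"ry":0,"rz":0,"hand":0},{"dx":0.003,"dy":0,"dz":0,"rx":0,"ry":0,"rz":0,"hand":0},{"dx":0,"dy":0,"dz":0,"rx":0,"ry":0,"rz":0,"hand":0}]'; for i in 1 2 ; do :; done; python3 -m pendant '[{"dx":0.003,"dy":0,"dz":0,"rx":0,"ry":0,"rz":0,"hand":0},{"dx":0.003,"dy":0,"dz":0,"rx":0,"ry":0,"rz":0,"hand":0},{"dx":0.002,"dy":0,"dz":0,"rx":0,"ry":0,"rz":0,"hand":0},{"dx":0,"dy":0,"dz":0,"rx":0,"ry":0,"rz":0,"hand":0}]'
```

```text
clock: 5.97
position: [0.4301, -0.2139, 0.0172]
ee_rot: [-0.0, 0.999, -0.035, -0.0]
contact_force: [-0.4, -0.1, -0.1]
width: -0.0001
gripper_force: 0.5
clock: 6.3
position: [0.4389, -0.2149, 0.0173]
ee_rot: [0.0, 0.999, -0.035, 0.001]
contact_force: [0.3, 0.6, -0.6]
width: 0.0002
gripper_force: 0.0
```

```bash
python3 -m pendant '[{"dx":0.002,"dy":0,"dz":0,"rx":0,"ry":0,"rz":0,"hand":0},{"dx":0.002,"dy":0,"dz":0,"rx":0,"ry":0,"rz":0,"hand":0}]';python3 -m pendant '[{"dx":0.002,"dy":0,"dz":0,"rx":0,"ry":0,"rz":0,"hand":0},{"dx":0.002,"dy":0,"dz":0,"rx":0,"ry":0,"rz":0,"hand":0}]'
python3 - <<'E'
from rig import manip
import cv2
t=manip.get_image('top')['frame'][:,:,::-1][160:285,350:450]
cv2.imwrite('pics/t5.png',cv2.resize(t,None,fx=4.8,fy=4.8,interpolation=cv2.INTER_CUBIC))
E
```

```text
clock: 6.47
position: [0.4417, -0.2147, 0.0173]
ee_rot: [-0.0, 0.999, -0.035, -0.0]
contact_force: [-2.3, 0.4, 1.0]
width: -0.0001
gripper_force: 1.2
clock: 6.63
position: [0.4461, -0.2151, 0.0173]
ee_rot: [-0.0, 0.999, -0.035, -0.0]
contact_force: [-1.9, -0.3, 0.6]
width: -0.0002
gripper_force: 1.1
```

View pics/t5.png

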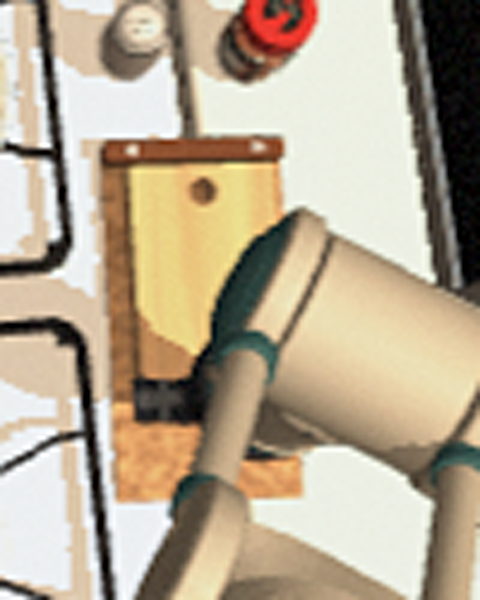

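The board is sliding straight (top edge at v≈165, rail face at about 161; hole now at (203,190)). I'll nudge it on until the force rises.

```bash
for i in 1; do python3 -m pendant '[{"dx":0.0015,"dy":0,"dz":0,"rx":0,"ry":0,"rz":0,"hand":0},{"dx":0,"dy":0,"dz":0,"rx":0,"ry":0,"rz":0,"hand":0}]'; python3 -m pendant '[{"dx":0.0015,"dy":0,"dz":0,"rx":0,"ry":0,"rz":0,"hand":0},{"dx":0,"dy":0,"dz":0,"rx":0,"ry":0,"rz":0,"hand":0}]'; done | grep -E "pos|contact"
```

```text
position: [0.4479, -0.2153, 0.0173]
contact_force: [-0.4, 0.2, -0.5]
position: [0.4493, -0.2154, 0.0173]
contact_force: [-2.3, 1.0, -0.4]
```

```bash
(python3 -m pendant '[{"dx":0.0015,"dy":0,"dz":0,"rx":0,"ry":0,"rz":0,"hand":0},{"dx":0,"dy":0,"dz":0,"rx":0,"ry":0,"rz":0,"hand":0}]'; python3 -m pendant '[{"dx":0.0015,"dy":0,"dz":0,"rx":0,"ry":0,"rz":0,"hand":0},{"dx":0,"dy":0,"dz":0,"rx":0,"ry":0,"rz":0,"hand":0}]') | grep -E "pos|contact"
```

```text
position: [0.4508, -0.2155, 0.0173]
contact_force: [-1.3, 0.5, -0.4]
position: [0.4514, -0.2154, 0.0173]
contact_force: [-3.1, 0.1, 1.9]
```

```bash
(python3 -m pendant '[{"dx":0.0015,"dy":0,"dz":0,"rx":0,"ry":0,"rz":0,"hand":0},{"dx":0,"dy":0,"dz":0,"rx":0,"ry":0,"rz":0,"hand":0}]'; python3 -m pendant '[{"dx":0.001,"dy":0,"dz":0,"rx":0,"ry":0,"rz":0,"hand":0},{"dx":0,"dy":0,"dz":0,"rx":0,"ry":0,"rz":0,"hand":0},{"dx":0,"dy":0,"dz":0,"rx":0,"ry":0,"rz":0,"hand":0}]') | grep -E "pos|contact"
```

```text
position: [0.4514, -0.2152, 0.0172]
contact_force: [-6.6, -0.8, 4.6]
position: [0.4515, -0.2152, 0.0171]
contact_force: [-9.6, -1.0, 5.6]
```

The finger has stalled at x=0.4515 with the force climbing, so the board is against the rail. I'll back off and check.

```bash
python3 -m pendant '[{"dx":-0.005,"dy":0,"dz":0,"rx":0,"ry":0,"rz":0,"hand":0},{"dx":-0.02,"dy":0,"dz":0,"rx":0,"ry":0,"rz":0,"hand":0},{"dx":-0.03,"dy":0,"dz":0,"rx":0,"ry":0,"rz":0,"hand":0},{"dx":-0.03,"dy":0,"dz":0,"rx":0,"ry":0,"rz":0,"hand":0},{"dx":-0.02,"dy":0,"dz":-0.03,"rx":0,"ry":0,"rz":0,"hand":0},{"dx":-0.01,"dy":0,"dz":-0.03,"rx":0,"ry":0,"rz":0,"hand":0},{"dx":0,"dy":0,"dz":-0.03,"rx":0,"ry":0,"rz":0,"hand":0},{"dx":0,"dy":0,"dz":-0.03,"rx":0,"ry":0,"rz":0,"hand":0},{"dx":0,"dy":0,"dz":0,"rx":0,"ry":0,"rz":0,"hand":0},{"dx":0,"dy":0,"dz":0,"rx":0,"ry":0,"rz":0,"hand":0}]'
python3 - <<'E'
from rig import manip
import cv2
t=manip.get_image('top')['frame'][:,:,::-1][160:285,350:450]
cv2.imwrite('pics/t6.png',cv2.resize(t,None,fx=4.8,fy=4.8,interpolation=cv2.INTER_CUBIC))
E
```

```text
clock: 8.6
position: [0.3419, -0.2092, 0.1392]
ee_rot: [0.002, 0.999, -0.035, 0.003]
contact_force: [1.3, -0.6, 0.5]
width: 0.0001
gripper_force: 0.0
```

View pics/t6.png

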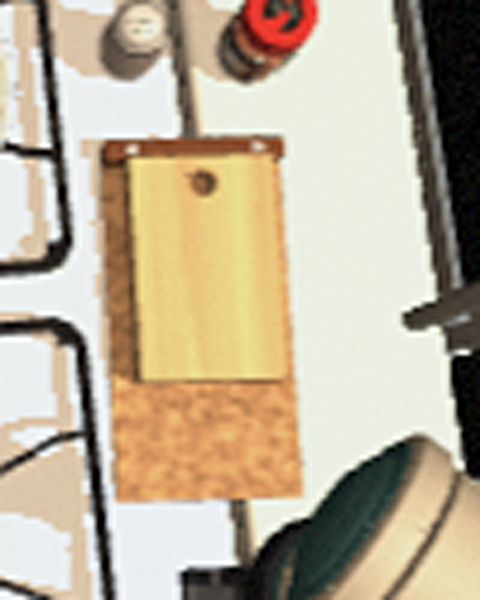

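The board's end (129,157)–(274,154) is flush with the rail and square to it. It lies well within the mat, the jar and shaker haven't moved, and the arm is clear.

```bash
python3 -c "
from rig import manip
print(manip.sign_off())"
```

```text
the job is handed in; nothing more can be done
None
```

The board was tipped over, fell freely, landed flat and was pushed flush and square against the rail within the mat's sides; the jar and shaker looked unmoved, the arm never went near the mug, and the job is handed in, though the sign-off returned no verdict.

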